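# Dry pass through the guarded bench trimmer

### The job

The bench trimmer is switched off for a dry pass: lay the longer ribbed white plate flat, rib up, on the trimmer's infeed bed between the two side rails, in front of the guard, and let go of it. Then take the push stick from its tray and, with only the stick behind the plate, feed the plate under the guard until all of it is clear on the outfeed bed (the end with the cross stop). Finally lay the stick flat back in its tray, upright on its blade, and leave everything else on the bench where it is.

Things in the scene. Friction and masses are not known exactly. Their poses are not given: they have to be found in the camera images.
- trimmer: Grey bench trimmer, fixed. Origin on the bench under the guard's middle; z up, +y = feed direction. Bed 110 wide (x), y from -160 (infeed end) to +200, top 30 above the bench. Two side rails along the whole bed, inner faces at x = -36 and +36, 14 wide, 10 tall above the bed. Cross stop 10 tall at the outfeed end, face at y = +190. Motor on the +x side: x 55 to 205, y -33 to 33, top 67.
- guard (a point): Centre of the guard's opening, on the trimmer's axis, 19 above the bed (49 above the bench); axes as the trimmer's. Opening 72 wide (x) and 38 high above the bed; the guard covers y = -30 to +30 from here, is 100 wide, its top 84 above the bench, with a clear window strip across it.
- plate_center (a point): Centre of the loose white ribbed plate, half-way up (15 above its underside): 110 long (x), 60 wide (y), 30 tall, about 0.14 kg. Base slab 10 thick; a rib 28 wide, 20 tall runs the whole length along its middle. z up, x along the rib; both ends alike. Starts flat on the bench, rib up; longer than the offcut.
- stick_grip (a point): Centre of the upright handle of the loose plywood push stick (0.11 kg), 46 above the blade's underside. Blade 160 long (x), 30 wide, 16 tall; handle 40 long (x), 24 wide (y), its top 71 above the blade's underside. +x points to the square nose: nose face 120 ahead of this point, tail 40 behind it. Starts lying in the tray, handle up.
- tray: Shallow grey open tray, fixed, 200 long (x) by 80 wide (y), 20 tall, walls and floor 5 thick (inner floor 5 above the bench, inside 190 by 70). Origin under its centre on the bench. It is the push stick's tray.
- offcut: Short offcut of the same ribbed white plastic, 60 long, 60 wide, 30 tall. Leave alone. Origin under its centre.
- screwdriver: Screwdriver with black handle lying on the bench; origin under its middle. Leave alone.
- tape: Cardboard tape core, ring 90 across, 25 tall; origin under its centre. Leave alone.
- foot: Skin-toned prosthetic foot shell, about 235 long and 112 tall; origin near the middle of its sole. Leave alone.
- tube: Aluminium pylon tube, 32 across, 200 tall, standing; origin under its centre. Leave alone.
- stapler: Blue and black stapler 130 long, 55 tall; origin under its centre. Leave alone.
Not all that is in view belongs to the job. What is shaped like the part that bears plate_center but red or turquoise is not meant.

How it is judged:
On the way, in this order (a step that is already met when the one before it is completed fails the run):
1. the longer ribbed plate lies flat on the infeed bed between the rails, in front of the guard, let go of (x of plate_center in the frame of trimmer between -0.012 and 0.012 m and z of plate_center in the frame of trimmer between 0.04 and 0.05 m and angle between plate_center's own z axis and vertical below 0.08 rad and angle between the x axis of plate_center and the y axis of trimmer, either way round below 0.2 rad and y of plate_center in the frame of trimmer between -0.15 and -0.07 m and contact force between the fingers and plate below 0.05 N), for 0.2 s.
2. the plate is under the guard with the push stick pressing against it (x of plate_center in the frame of trimmer between -0.012 and 0.012 m and z of plate_center in the frame of trimmer between 0.04 and 0.05 m and angle between plate_center's own z axis and vertical below 0.08 rad and angle between the x axis of plate_center and the y axis of trimmer, either way round below 0.2 rad and y of plate_center in the frame of trimmer between -0.05 and 0.04 m and contact force between stick and plate above 0.1 N and y of stick_grip in the frame of trimmer below -0.12 m).
3. the whole plate has come out on the outfeed side of the guard (x of plate_center in the frame of trimmer between -0.012 and 0.012 m and z of plate_center in the frame of trimmer between 0.04 and 0.05 m and angle between plate_center's own z axis and vertical below 0.08 rad and angle between the x axis of plate_center and the y axis of trimmer, either way round below 0.2 rad and y of plate_center in the frame of trimmer above 0.085 m), for 0.2 s.
At the end, for the whole second after the job is handed in: The plate lies flat (rib up) between the rails on the outfeed bed, its centre 85 to 140 mm past the middle of the guard, so that all of it is clear of the guard; the push stick lies flat on the tray's floor within its walls, handle up (tilt under 0.1 rad); both are at rest and released (all of step 3 and y of plate_center in the frame of trimmer below 0.14 m and linear speed of each of plate, stick below 0.02 m/s and x of stick_grip in the frame of tray between -0.08 and 0.08 m and y of stick_grip in the frame of tray between -0.035 and 0.035 m and z of stick_grip in the frame of tray between 0.045 and 0.057 m and angle between stick_grip's own z axis and vertical below 0.1 rad); the robot touches nothing.
It fails at once if fingers on the plate on the bed once its leading end is more than 20 mm under the guard, or beyond (y of plate_center in the frame of trimmer above -0.065 m and z of plate_center in the frame of trimmer below 0.06 m and x of plate_center in the frame of trimmer between -0.05 and 0.05 m and contact force between the fingers and plate above 0.5 N).
It fails at once if another thing on the bench pushed more than 30 mm from its place or knocked over (distance of any of offcut, screwdriver, tape, foot, tube, stapler from where it was at the start of the episode above 0.03 m or angle between any of tube, foot, stapler's own z axis and vertical above 0.5 rad).
It also fails if it takes over 72 s, if anything falls off the work surface, if the arm or the gripper's body presses on something with over 40 N, if the wrist force passes 120 N, or if a joint passes its speed limit or range.

### The arm

A 6-joint arm with a two-finger parallel gripper is mounted at the origin on the work surface. World frame = base frame: x ahead of the robot, y to its left, z up, the work surface at z = 0. Lengths are in m, angles in rad, forces in N, time in s.
With the tool pointing down it reaches from about 0.325 to 0.85 m from the base axis. Payload 15.5 kg.
Tool frame: the origin (TCP) lies at the centre of the arm's flange, where the gripper is bolted on; the fingertips stand 191 mm ahead of it and the grasp point (between the pads) lies 172 mm ahead of it; z points along the fingers, y is the direction in which the jaws open and shut (so a half turn about z gives the same grasp; the last joint's range is limited). The gripper opens to 91 mm and grips with 3 to 60 N. Pads are 32 mm wide; open, the fingers measure 118 mm over their backs; the gripper's body (76 mm by 178 mm) begins 60 mm behind the grasp point.
Start: joints at [1.161, 0.494, 1.345, -0, 1.302, -0.096], TCP at [0.194, 0.594, 0.405] pointing down, gripper open.
Joint ranges: [-2.91, 2.91], [-0.82, 2.16], [0.22, 2.67], [-1.22, 4.37], [0.12, 2.79], [-3.08, 3.08]. Speed limits (rad/s): [1.89, 1.89, 2.57, 3.01, 3.01, 3.01].

### API

Orientations are given as a rotation vector (axis times angle).
In Python, from cell import get_obs, grab_frame, finish_job gives the robot as it stands.
- The arm moves only by the tool drive_tool, never from a script. Its argument "rows" is a list of rows, each a list of 4 numbers: the shift along the tool's x, y, z in cm, then the turn about the tool's z in rad. A call has 1 to 10 rows; each row is the pose to reach, as a shift and turn from the pose commanded when the call began, along the tool's axes at that moment; what a row does not reach only later rows make up. A row lasts 1/12 s, in which the tool goes at most 41.7 mm and 7.16 degrees, less where a joint would pass 70% of its speed; a pose out of reach is approached as far as the arm can. A call with a gripper value outside its range is refused whole. "hand" is the opening, from 0 (shut) to 1 (fully open), set as the call begins (left out, the last holds). The fingers move at their own pace and stop on an object; "force" is the grip in N (left out, the last holds). Time passes only in rows, so rows that repeat a pose let the fingers close. It gives the time, the measured TCP pose, the force and the opening at its end, in the units of the state.
- get_obs(): the state, without advancing time (a new reading comes with each control period).
- grab_frame(name): name is "scene" or "side" or "wrist"; returns a dict with "image" (420x560x3 uint8, red, green, blue), "K" (3x3 intrinsics, pixels), "R" (3x3) and "t" (3): a world point X has camera coordinates R X + t. Camera axes: x right, y down, z forward; pixel columns grow to the right and rows downward; lengths in m; the calibration is good to about 2 mm. A picture is of the moment at which its call begins. There is no depth.
- finish_job(): hands the job in, once; it reports no verdict.
The state is a dict: "t": time; "q": joint angles; "joint_velocities": joint speeds; "joint_torque": joint torques, N m; "eef_pos": TCP position; "eef_rot": TCP orientation; "force": force on the tool from outside, world axes, zero at the start; "torque": the same for the moment, N m; "opening": finger opening in m.
Only numpy, scipy, OpenCV 4.12 (cv2) and the standard library are available. Lean on these libraries where they do the work, as an engineer would, in place of code of your own. Each camera call takes 0.05 s, during which the arm holds its last target.

## Working session

There is one attempt and no reset: what is moved stays moved. The work goes in short steps, Python scripts to look and compute and a tool call to move; the robot and the scene stay as the last step left them, time stands still between calls to the robot, and variables do not carry over. Pictures are saved under pics/ and viewed, and the job is handed in when it is done.

Besides the shell and the picture viewer there is one more tool, called after "Request:" by a JSON object that holds its "fn" and its "kwargs". drive_tool: Moves the arm, as the interface text tells. Its arguments: {"type":"object","properties":{"rows":{"type":"array","items":{"type":"array","items":{"type":"number"}}},"hand":{"type":"number"},"force":{"type":"number"}},"required":["rows"]}

```bash
mkdir -p pics; ls; python3 - <<'E'
from cell import *
import cv2
o=get_obs();print(o['t'],o['eef_pos'],o['eef_rot'],o['opening'])
for n in("scene","side","wrist"):
    f=grab_frame(n);cv2.imwrite(f"pics/{n}0.png",f['image'][:,:,::-1]);print(n,f['K'].tolist() if hasattr(f['K'],'tolist') else f['K'],f['R'],f['t'])
E
```

```text
pics
0.0 [0.19346934 0.59415517 0.40413823] [-4.92345778e-01 -3.10253229e+00  1.84588159e-03] 0.09114021775463652
scene [[477.59164637920065, 0.0, 281.3586992367527], [0.0, 477.59164637920065, 208.93211888691576], [0.0, 0.0, 1.0]] [[-0.69201206  0.72184777 -0.0074232 ]
 [ 0.62360419  0.59258589 -0.5098625 ]
 [-0.36364423 -0.35746014 -0.86022388]] [ 0.35301774 -0.32197805  1.8568506 ]
side [[424.06041583064996, 0.0, 278.0083027115773], [0.0, 424.06041583064996, 212.24211494817487], [0.0, 0.0, 1.0]] [[ 0.8280624  -0.56062707  0.00315524]
 [-0.42533397 -0.6318772  -0.64793689]
 [ 0.36524468  0.53519015 -0.76168749]] [-0.42699756  0.28336339  0.99622246]
wrist [[330.5091557121902, 0.0, 284.18561041654], [0.0, 330.5091557121902, 210.6001913697197], [0.0, 0.0, 1.0]] [[ 0.30896207  0.95107228 -0.00199085]
 [ 0.91166068 -0.29556129  0.28551416]
 [ 0.27095618 -0.09002803 -0.95837242]] [-0.62412433 -0.03237529  0.39232919]
```

View pics/scene0.png

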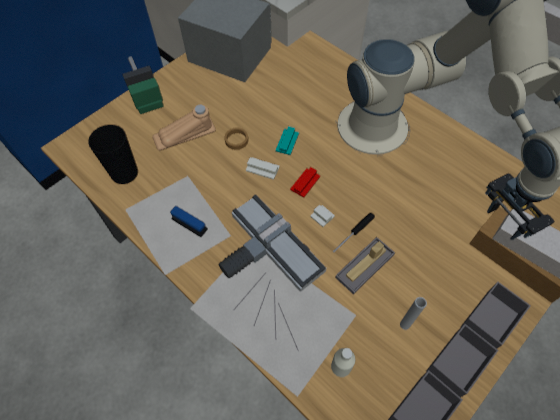

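View pics/side0.png

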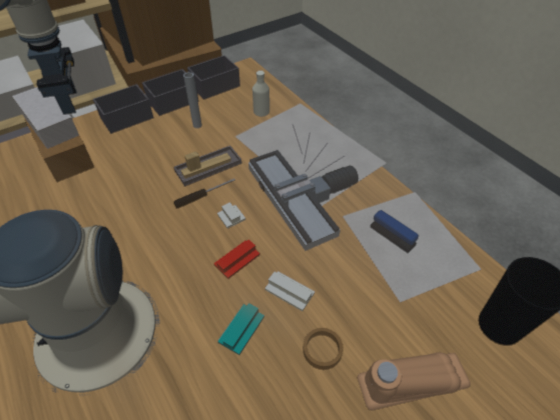

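View pics/wrist0.png

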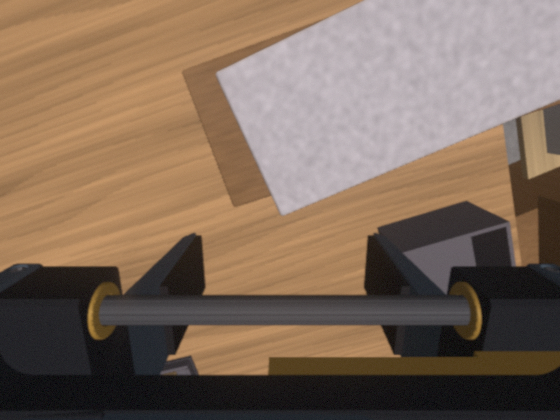

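```bash
cat > h.py <<'E'
import numpy as np, cv2
from cell import *
def ray(f,u,v,z):
    d=np.linalg.inv(f['K'])@np.array([u,v,1.]);d=f['R'].T@d;c=-f['R'].T@f['t']
    return c+d*(z-c[2])/d[2]
def proj(f,X):
    p=f['K']@(f['R']@np.asarray(X,float)+f['t']);return p[:2]/p[2]
def tri(fs,uvs):
    A=[];b=[]
    for f,(u,v) in zip(fs,uvs):
        d=np.linalg.inv(f['K'])@np.array([u,v,1.]);d=f['R'].T@d;d/=np.linalg.norm(d);c=-f['R'].T@f['t']
        P=np.eye(3)-np.outer(d,d);A.append(P);b.append(P@c)
    return np.linalg.solve(sum(A),sum(b))
def crop(f,x0,y0,w,h,s,name):
    im=cv2.resize(f['image'][y0:y0+h,x0:x0+w,::-1],None,fx=s,fy=s,interpolation=cv2.INTER_CUBIC);cv2.imwrite('pics/'+name,im)
E
python3 - <<'E'
from h import *
f=grab_frame('scene');crop(f,210,140,200,150,4,'s1.png')
g=grab_frame('side');crop(g,160,130,200,150,4,'d1.png')
for n,f,pts in(('sc',f,[(262,168),(278,240),(365,264),(321,215),(305,181)]),('si',g,[(290,290),(292,190),(208,165),(231,215),(237,258)])):
    for p in pts: print(n,p,ray(f,*p,0.03).round(3))
E
```

```text
sc (262, 168) [ 0.45  -0.154  0.03 ]
sc (278, 240) [0.62 0.09 0.03]
sc (365, 264) [0.49  0.351 0.03 ]
sc (321, 215) [0.451 0.13  0.03 ]
sc (305, 181) [ 0.385 -0.003  0.03 ]
si (290, 290) [ 0.433 -0.175  0.03 ]
si (292, 190) [0.631 0.097 0.03 ]
si (208, 165) [0.476 0.331 0.03 ]
si (231, 215) [0.433 0.114 0.03 ]
si (237, 258) [ 0.373 -0.021  0.03 ]
```

View pics/s1.png

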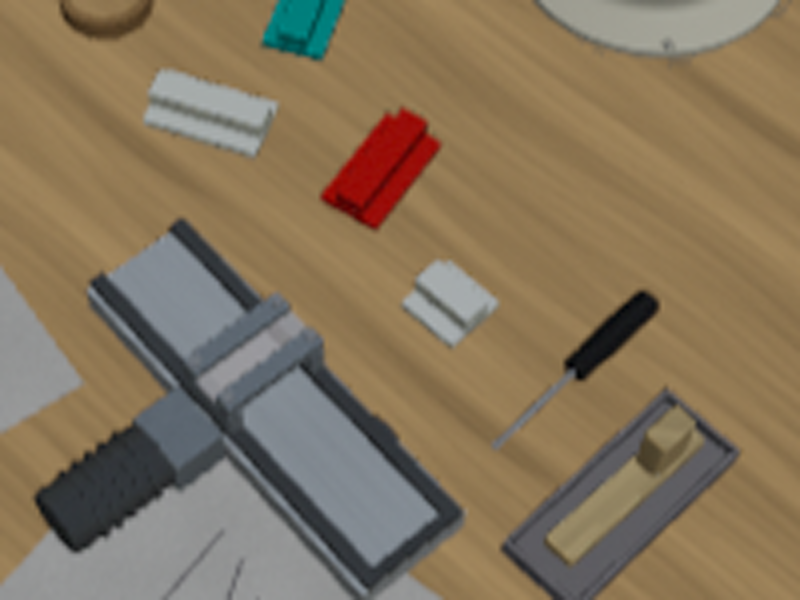

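View pics/d1.png

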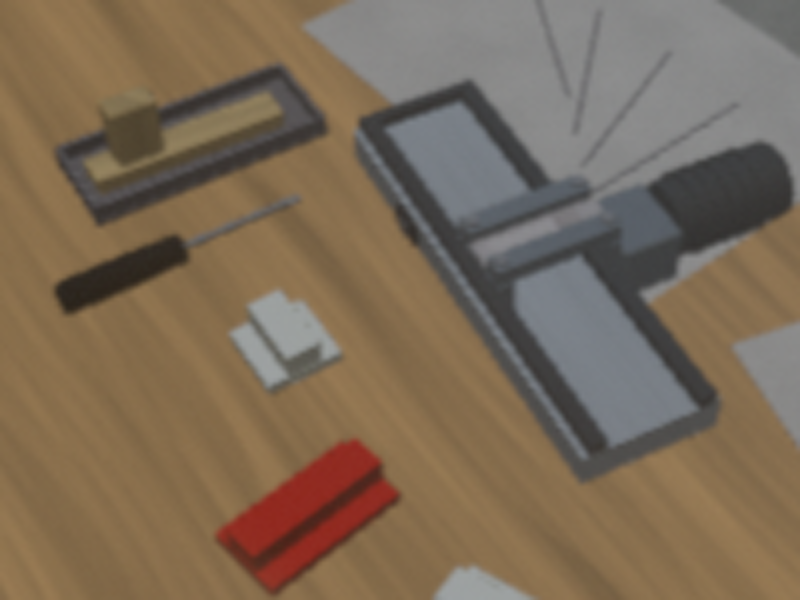

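```bash
python3 - <<'E'
from h import *
f=grab_frame('scene');crop(f,225,190,105,100,7,'s2.png');crop(f,240,150,50,36,16,'s3.png')
g=grab_frame('side');crop(g,245,145,100,105,6,'d2.png');crop(g,255,262,70,52,11,'d3.png')
for n in('scene','side','wrist'):
    c=grab_frame(n);print(n,(-c['R'].T@c['t']).round(3))
E
```

```text
scene [1.12  0.6   1.436]
side [ 0.11  -0.594  0.944]
wrist [0.116 0.619 0.384]
```

View pics/s2.png

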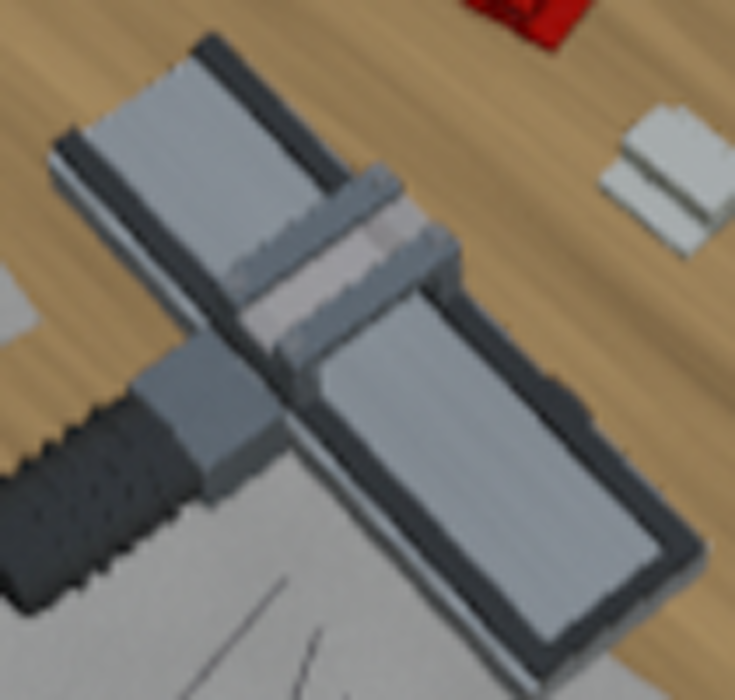

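View pics/s3.png

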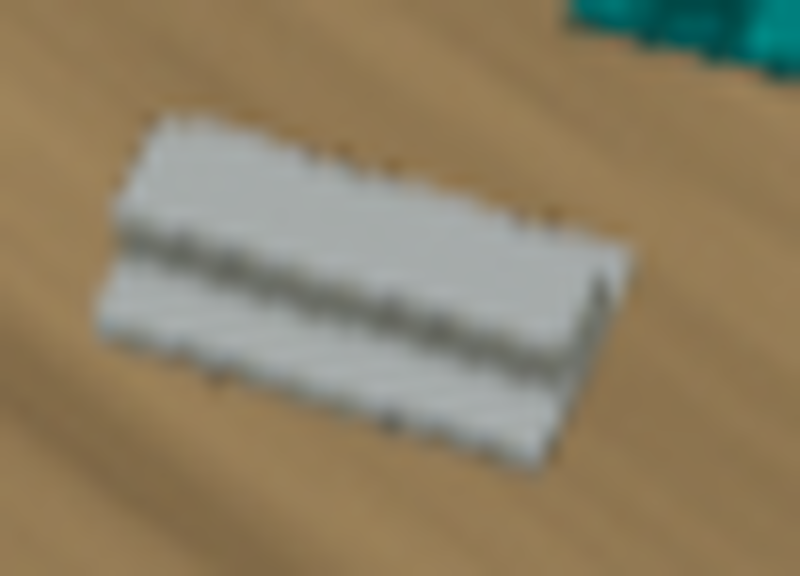

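View pics/d2.png

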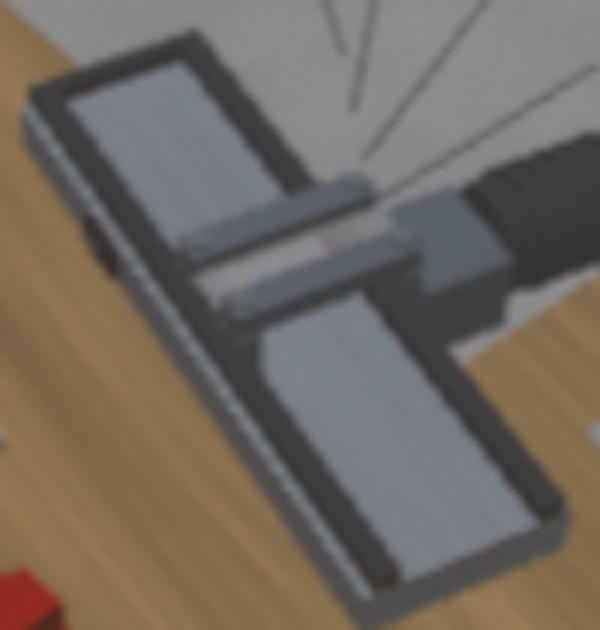

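View pics/d3.png

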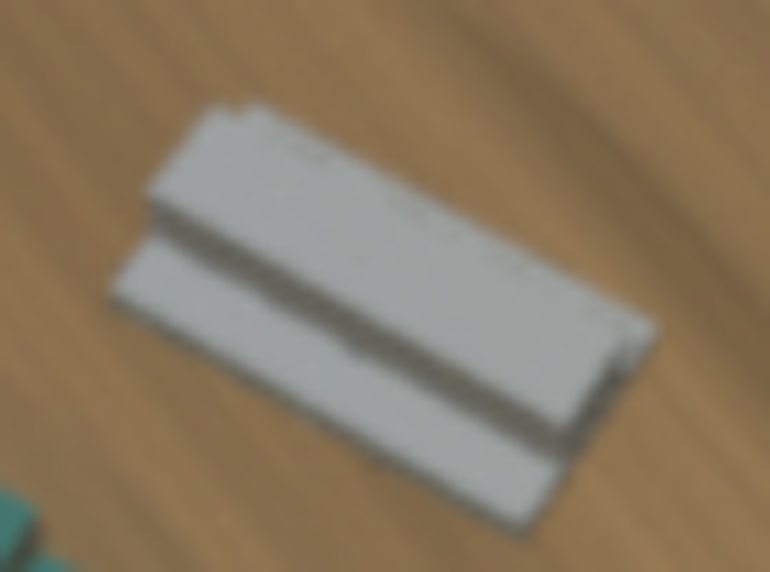

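```bash
python3 - <<'E'
from h import *
f=grab_frame('scene');g=grab_frame('side')
def P(F,x0,y0,s,x,y,z): return ray(F,x0+(x+.5)/s-.5,y0+(y+.5)/s-.5,z)[:2]
S=lambda x,y,z:P(f,225,190,7,x,y,z)
D=lambda x,y,z:P(g,245,145,6,x,y,z)
ms=[S(190,58,.03),S(660,548,.03)];ps=[S(80,135,.04),S(550,640,.04)]
pd=[D(535,530,.03),D(185,65,.03)];md=[D(405,580,.04),D(70,105,.04)]
for n,l in(('scene -x',ms),('scene +x',ps),('side +x',pd),('side -x',md)):
    v=l[1]-l[0];print(n,l[0].round(4),l[1].round(4),np.linalg.norm(v).round(3),np.arctan2(v[1],v[0]).round(4))
S3=lambda x,y,z:P(f,240,150,16,x,y,z)
D3=lambda x,y,z:P(g,255,262,11,x,y,z)
print('scene base', [S3(*p,.01).round(4) for p in((165,118),(632,245),(540,470),(97,335))])
print('scene rib', [S3(*p,.03).round(4) for p in((165,118),(115,220),(570,345),(608,260))])
print('side base', [D3(*p,.01).round(4) for p in((110,290),(525,532),(658,328),(262,105))])
print('side rib', [D3(*p,.03).round(4) for p in((150,195),(215,105),(570,425),(620,345))])
E
```

```text
scene -x [ 0.5647 -0.09  ] [0.6013 0.2532] 0.345 1.4645
scene +x [ 0.6363 -0.0923] [0.672  0.2497] 0.344 1.4668
side +x [ 0.6327 -0.0971] [0.6751 0.2504] 0.35 1.4495
side -x [ 0.5619 -0.0922] [0.6023 0.2489] 0.344 1.4529
scene base [array([ 0.4361, -0.2329]), array([ 0.3877, -0.1292]), array([ 0.4468, -0.1009]), array([ 0.4897, -0.2001])]
scene rib [array([ 0.4457, -0.2212]), array([ 0.4736, -0.2089]), array([ 0.4274, -0.1099]), array([ 0.4047, -0.12  ])]
side base [array([ 0.3902, -0.125 ]), array([ 0.4329, -0.2269]), array([ 0.4879, -0.2027]), array([ 0.4468, -0.1033])]
side rib [array([ 0.4051, -0.1195]), array([ 0.4306, -0.1078]), array([ 0.4493, -0.2195]), array([ 0.4703, -0.2098])]
```

```bash
cat >> h.py <<'E'
from scipy.spatial.transform import Rotation as Ro
def to(x,y,z,yaw):
    """yaw = world angle of tool x. prints shift in tool axes cm, turn"""
    o=get_obs();R=Ro.from_rotvec(o['eef_rot']).as_matrix()
    d=R.T@(np.array([x,y,z])-o['eef_pos'])*100
    cur=np.arctan2(R[1,0],R[0,0]);t=-(yaw-cur);t=(t+np.pi)%(2*np.pi)-np.pi
    print('shift',d.round(2),'turn',t.round(3),'| now',o['eef_pos'].round(4),'yaw',cur.round(3),'tilt',np.degrees(np.arccos(-R[2,2])).round(2),'t',round(o['t'],2),'F',np.round(o['force'],1),'open',round(o['opening'],4),'q',np.round(o['q'],2))
    return d,t
TO=np.array([0.6166,0.0639]);TA=1.458
def T(x,y):  # trimmer->world
    f=np.array([np.cos(TA),np.sin(TA)]);r=np.array([f[1],-f[0]])
    return TO+x*r+y*f
def Ti(p):
    f=np.array([np.cos(TA),np.sin(TA)]);r=np.array([f[1],-f[0]])
    d=np.asarray(p)[:2]-TO;return np.array([d@r,d@f])
E
python3 - <<'E'
from h import *
to(0.50,0.15,0.36,1.975);to(0.439,-0.165,0.33,1.975)
print(T(0,-.103))
f=grab_frame('scene');crop(f,330,230,72,66,10,'s4.png')
g=grab_frame('side');crop(g,170,140,76,46,10,'d4.png')
E
```

```text
shift [-42.9  -32.75   4.47] turn 0.852 | now [0.1935 0.5943 0.4047] yaw 2.827 tilt 0.0 t 0.6 F [ 0.5  0.4 -0.4] open 0.0914 q [ 1.16  0.49  1.35 -0.    1.3  -0.1 ]
shift [-46.85 -64.6    7.47] turn 0.852 | now [0.1935 0.5943 0.4047] yaw 2.827 tilt 0.0 t 0.6 F [ 0.5  0.4 -0.4] open 0.0914 q [ 1.16  0.49  1.35 -0.    1.3  -0.1 ]
[ 0.6050066  -0.03844546]
```

View pics/s4.png

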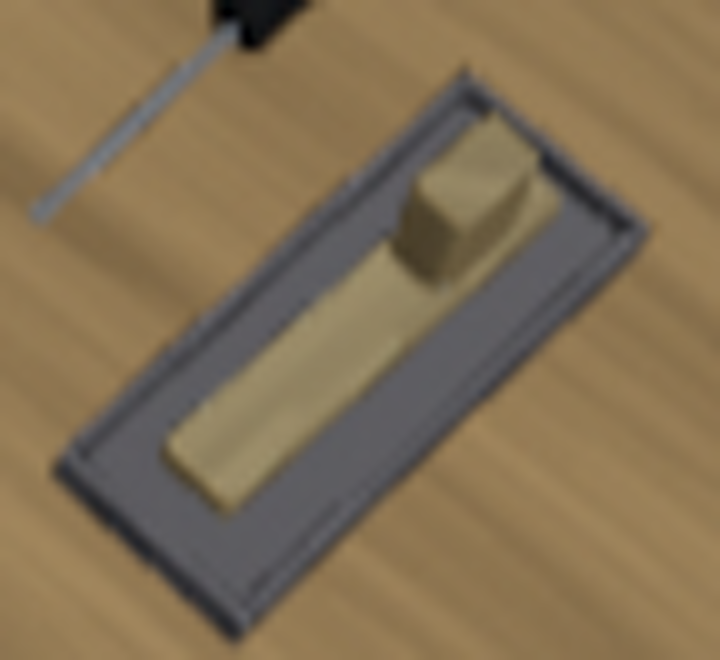

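View pics/d4.png

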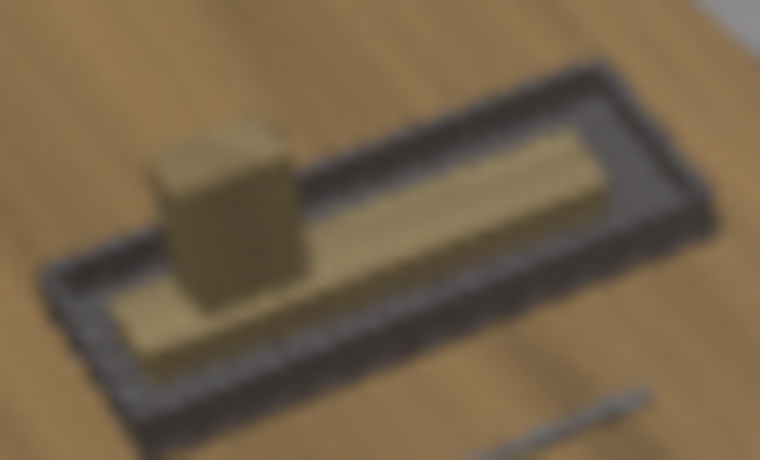

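Request:
{"fn": "drive_tool", "kwargs": {"rows": [[-4,-3,0.4,0.08],[-8,-6,0.8,0.16],[-12,-9,1.2,0.24],[-16,-12,1.6,0.32],[-20,-15,2,0.4],[-24,-18,2.5,0.48],[-28,-21,3,0.56],[-32,-24,3.5,0.64],[-36,-27,4,0.72],[-40,-30,4.4,0.8]], "hand": 0.6}}

```text
t: 1.53
eef_pos: [0.4329, 0.2528, 0.3685]
eef_rot: [1.667, 2.663, 0.001]
force: [0.3, 1.1, 0.5]
opening: 0.0547
```

```bash
python3 - <<'E'
from h import *
to(0.439,-0.165,0.30,1.975)
f=grab_frame('scene');g=grab_frame('side')
def P(F,x0,y0,s,x,y,z): return ray(F,x0+(x+.5)/s-.5,y0+(y+.5)/s-.5,z)[:2]
S=lambda x,y,z:P(f,330,230,10,x,y,z).round(4)
D=lambda x,y,z:P(g,170,140,10,x,y,z).round(4)
ang=lambda a,b:np.arctan2(*(b-a)[::-1]).round(3)
H=[S(*p,.076) for p in((495,112),(545,165),(460,225),(415,180))];print('H sc',np.mean(H,0),np.linalg.norm(H[0]-H[3]),np.linalg.norm(H[0]-H[1]))
H=[D(*p,.076) for p in((150,165),(260,120),(295,160),(175,195))];print('H si',np.mean(H,0),np.linalg.norm(H[0]-H[1]),np.linalg.norm(H[0]-H[3]))
a=(S(165,440,.021)+S(228,505,.021))/2;print('nose sc',a)
b=(D(570,130,.021)+D(608,180,.021))/2;c=(D(108,305,.021)+D(140,355,.021))/2;print('nose si',b,'tail',c,np.linalg.norm(b-c),ang(c,b))
t=[S(*p,.02) for p in((465,70),(648,230),(238,635),(58,465))];print('tray sc',np.mean(t,0),ang(t[0],t[3]),ang(t[1],t[2]),np.linalg.norm(t[0]-t[3]))
t=[D(*p,.02) for p in((42,285),(600,60),(715,215),(150,435))];print('tray si',np.mean(t,0),ang(t[0],t[1]),ang(t[3],t[2]),np.linalg.norm(t[0]-t[1]))
E
```

```text
shift [-37.85 -17.72   6.84] turn 0.048 | now [0.4329 0.2528 0.3685] yaw 2.023 tilt 0.03 t 1.53 F [0.3 1.1 0.5] open 0.0547 q [ 0.41  0.36  1.69 -0.    1.08 -0.04]
H sc [0.4363   0.350175] 0.03646834243559748 0.02322972234013999
H si [0.435575 0.3491  ] 0.03690054200143948 0.01620493751916371
nose sc [0.55465 0.341  ]
nose si [0.5559  0.34475] tail [0.39625 0.35505] 0.15998191304019346 -0.064
tray sc [0.484775 0.349825] -0.031 -0.041 0.20079885457840638
tray si [0.4813   0.345425] -0.023 -0.061 0.19855329259420507
```

Request:
{"fn": "drive_tool", "kwargs": {"rows": [[-3.8,-1.8,0.7,0.01],[-7.6,-3.6,1.4,0.02],[-11.4,-5.4,2.1,0.03],[-15.2,-7.2,2.8,0.04],[-19,-9,3.5,0.048],[-22.8,-10.8,4.2,0.048],[-26.6,-12.6,4.9,0.048],[-30.4,-14.4,5.6,0.048],[-34.2,-16.2,6.3,0.048],[-37.85,-17.7,6.85,0.048]]}}

```text
t: 2.47
eef_pos: [0.439, -0.1581, 0.3007]
eef_rot: [1.725, 2.626, 0.0]
force: [1.6, 1.1, 0.6]
opening: 0.0545
```

```bash
python3 - <<'E'
from h import *
to(0.439,-0.165,0.205,1.975)
f=grab_frame('wrist');cv2.imwrite('pics/w1.png',f['image'][:,:,::-1])
to(0.439,-0.165,0.205,1.975)
E
```

```text
shift [-0.63 -0.28  9.57] turn 0.004 | now [ 0.439  -0.1581  0.3007] yaw 1.979 tilt 0.01 t 2.47 F [1.6 1.1 0.6] open 0.0545 q [-0.47  0.42  1.85  0.    0.87 -0.88]
shift [ 0.01 -0.16  9.52] turn 0.002 | now [ 0.4403 -0.1642  0.3002] yaw 1.977 tilt 0.19 t 2.52 F [ 3.7 -7.6 -1.1] open 0.0547 q [-0.48  0.43  1.84 -0.    0.87 -0.89]
```

View pics/w1.png

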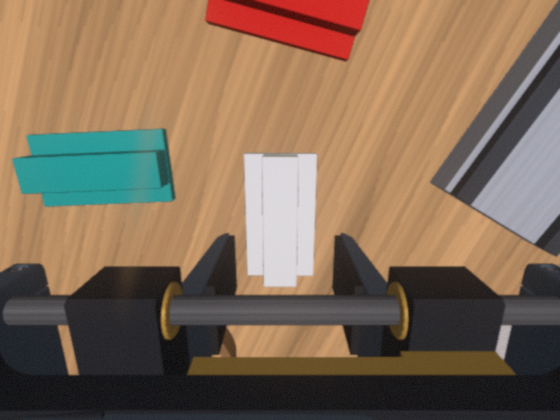

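```bash
python3 - <<'E'
from h import *
f=grab_frame('wrist');im=f['image'].astype(int)
crop(f,220,130,120,180,4,'w2.png')
hsv=cv2.cvtColor(f['image'],cv2.COLOR_RGB2HSV);m=((hsv[...,1]<40)&(hsv[...,2]>130)).astype(np.uint8)
n,l,s,c=cv2.connectedComponentsWithStats(m)
for i in range(1,n):
    if s[i,4]>1500: print(s[i],c[i].round(1))
to(0.439,-0.165,0.205,1.975)
E
```

```text
[ 474   84   86  151 6715] [529.4 171.7]
[ 245  144   74  135 9028] [281.1 207.8]
shift [-0.29 -0.26  9.55] turn -0.0 | now [ 0.4401 -0.1611  0.3005] yaw 1.975 tilt 0.11 t 2.57 F [1.  0.5 1.2] open 0.0547 q [-0.48  0.43  1.84 -0.    0.87 -0.88]
```

View pics/w2.png

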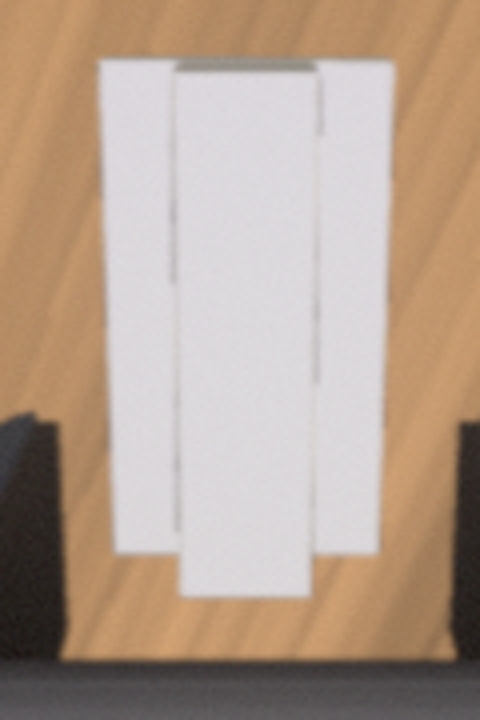

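```bash
python3 - <<'E'
from h import *
f=grab_frame('wrist')
P=lambda x,y,z: ray(f,220+(x+.5)/4-.5,130+(y+.5)/4-.5,z)[:2]
ang=lambda a,b:np.arctan2(*(b-a)[::-1]).round(3)
for z,q in((.03,((177,70),(317,70),(311,597),(180,597))),(.01,((100,60),(394,60),(380,552),(114,552)))):
    p=[P(x,y,z) for x,y in q];print(np.mean(p,0).round(4),ang(p[3],p[0]),ang(p[2],p[1]),[np.linalg.norm(p[i]-p[i-1]).round(4) for i in range(4)])
to(0.439,-0.165,0.205,1.975)
E
```

```text
[ 0.4375 -0.1615] 1.963 1.977 [np.float64(0.1096), np.float64(0.0261), np.float64(0.1096), np.float64(0.0276)]
[ 0.4374 -0.1613] 1.97 1.976 [np.float64(0.1091), np.float64(0.0592), np.float64(0.1091), np.float64(0.0599)]
shift [-0.54 -0.31  9.56] turn 0.0 | now [ 0.4397 -0.1587  0.3006] yaw 1.975 tilt 0.02 t 2.62 F [-0.2  0.7  0.8] open 0.0548 q [-0.47  0.42  1.85 -0.    0.87 -0.88]
```

Request:
{"fn": "drive_tool", "kwargs": {"rows": [[-0.2,-0.15,1.5,0],[-0.45,-0.3,4,0],[-0.45,-0.3,6.5,0],[-0.45,-0.3,8.2,0],[-0.45,-0.3,9.2,0],[-0.45,-0.3,9.5,0],[-0.45,-0.3,9.5,0],[-0.45,-0.3,9.5,0]]}}

```text
t: 3.28
eef_pos: [0.4388, -0.1611, 0.2065]
eef_rot: [1.724, 2.626, 0.0]
force: [-0.8, 0.3, 0.5]
opening: 0.055
```

Request:
{"fn": "drive_tool", "kwargs": {"rows": [[0,0,0,0],[0,0,0,0],[0,0,0,0],[0,0,0,0],[0,0,0,0],[0,0,0,0]], "hand": 0.2, "force": 20}}

```text
t: 3.78
eef_pos: [0.4386, -0.1617, 0.2063]
eef_rot: [1.725, 2.625, 0.0]
force: [0.1, 1.3, 7.8]
opening: 0.0276
```

```bash
python3 - <<'E'
from h import *
p=T(0,-.103);to(*p,0.29,1.458)
E
```

```text
shift [ 4.71 20.17 -8.37] turn 0.521 | now [ 0.4386 -0.1617  0.2063] yaw 1.979 tilt 0.03 t 3.78 F [0.1 1.3 7.8] open 0.0276 q [-0.48  0.6   1.92 -0.    0.62 -0.89]
```

Request:
{"fn": "drive_tool", "kwargs": {"rows": [[0,0,-1,0],[0,0,-3,0],[0,0.5,-5.5,0.05],[0.5,2.5,-8.4,0.13],[1.2,5.5,-8.4,0.22],[2,8.5,-8.4,0.3],[2.8,11.5,-8.4,0.38],[3.6,14.5,-8.4,0.45],[4.4,17.5,-8.4,0.52],[4.9,20.2,-8.4,0.52]]}}

```text
t: 4.62
eef_pos: [0.6056, -0.035, 0.2899]
eef_rot: [-2.347, -2.088, 0.0]
force: [0.1, 0.0, -0.3]
opening: 0.0278
```

Request:
{"fn": "drive_tool", "kwargs": {"rows": [[0,0,0,0],[0,0,0,0],[0,0,0,0],[0,0,0,0]]}}

```text
t: 4.95
eef_pos: [0.6038, -0.0371, 0.2898]
eef_rot: [-2.342, -2.093, 0.001]
force: [0.2, -0.4, -1.5]
opening: 0.0277
```

```bash
python3 - <<'E'
from h import *
f=grab_frame('wrist');cv2.imwrite('pics/w3.png',f['image'][:,:,::-1])
p=T(0,-.100);to(*p,0.24,1.458);print(Ti(get_obs()['eef_pos']))
f=grab_frame('scene');crop(f,210,130,130,130,5,'s5.png')
E
```

```text
shift [0.19 0.14 4.99] turn 0.0 | now [ 0.6038 -0.0372  0.2899] yaw 1.458 tilt 0.04 t 5.0 F [ 0.2  0.3 -0.4] open 0.028 q [-0.16  0.59  1.52 -0.    1.03 -0.05]
[-0.00134416 -0.10185605]
```

View pics/w3.png

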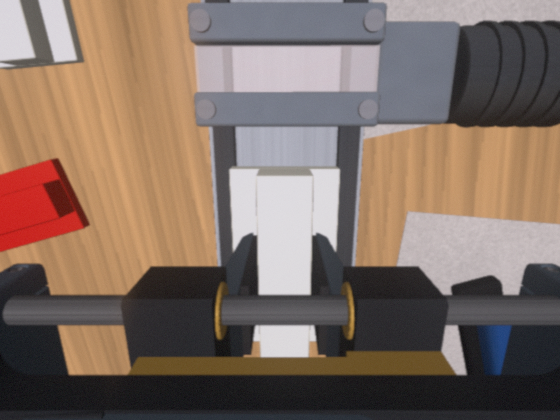

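View pics/s5.png

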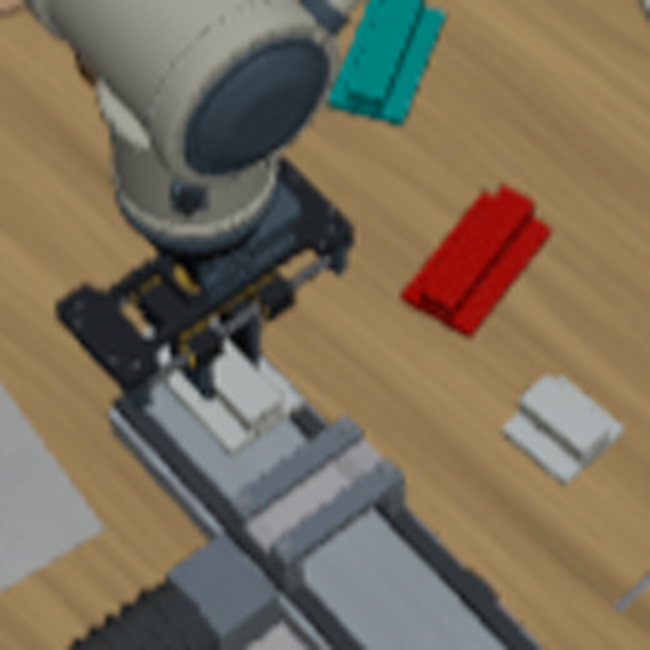

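```bash
python3 - <<'E'
from h import *
f=grab_frame('wrist');crop(f,185,80,210,150,3.8,'w4.png')
to(*T(0,-.1),0.24,1.458)
P=lambda u,v,z: Ti(ray(f,u,v,z)).round(4)
g=f['image'].mean(2)
for v in (132,140,148,156): print(v,g[v,205:245].astype(int).tolist(),g[v,325:370].astype(int).tolist())
E
```

```text
shift [0.18 0.11 5.  ] turn -0.0 | now [ 0.604  -0.0371  0.29  ] yaw 1.458 tilt 0.02 t 5.1 F [-1.1  0.  -1.4] open 0.0281 q [-0.16  0.59  1.52 -0.    1.03 -0.05]
132 [156, 154, 155, 165, 178, 175, 161, 129, 93, 81, 81, 77, 80, 78, 74, 77, 78, 77, 77, 79, 77, 77, 78, 77, 78, 76, 74, 68, 61, 87, 132, 165, 178, 181, 181, 178, 176, 176, 180, 176] [171, 169, 170, 171, 171, 176, 174, 175, 175, 170, 166, 143, 91, 60, 64, 72, 74, 74, 77, 72, 75, 72, 73, 71, 75, 74, 74, 74, 75, 75, 77, 75, 74, 80, 111, 150, 167, 169, 173, 182, 186, 189, 192, 189, 186]
140 [154, 152, 155, 154, 163, 174, 171, 152, 108, 85, 81, 79, 80, 77, 77, 78, 80, 76, 76, 76, 78, 79, 80, 78, 80, 75, 75, 70, 65, 77, 123, 163, 175, 180, 183, 179, 175, 175, 176, 175] [172, 170, 168, 173, 170, 174, 174, 175, 171, 170, 164, 138, 83, 58, 70, 76, 75, 73, 76, 75, 76, 71, 75, 73, 75, 76, 75, 77, 77, 78, 76, 75, 75, 95, 131, 164, 167, 154, 141, 143, 146, 145, 143, 142, 140]
148 [153, 153, 156, 157, 165, 176, 175, 163, 129, 92, 82, 82, 79, 78, 80, 78, 78, 77, 77, 78, 79, 79, 80, 78, 79, 80, 76, 74, 67, 67, 108, 151, 169, 177, 182, 183, 177, 175, 175, 177] [170, 168, 170, 170, 173, 176, 178, 174, 171, 167, 151, 108, 71, 65, 73, 79, 76, 75, 74, 73, 73, 73, 72, 76, 75, 76, 73, 79, 73, 76, 77, 75, 85, 113, 150, 166, 164, 153, 146, 143, 145, 145, 144, 143, 141]
156 [146, 152, 155, 151, 152, 162, 176, 172, 149, 110, 84, 80, 81, 80, 78, 76, 78, 80, 77, 78, 79, 79, 79, 81, 79, 79, 77, 80, 71, 66, 90, 134, 165, 176, 180, 180, 179, 176, 177, 177] [170, 169, 169, 172, 177, 175, 176, 174, 172, 167, 144, 94, 64, 67, 77, 76, 77, 76, 74, 74, 74, 73, 77, 76, 76, 74, 74, 77, 75, 78, 75, 76, 92, 131, 164, 166, 150, 134, 139, 144, 143, 141, 146, 142, 142]
```

View pics/w4.png

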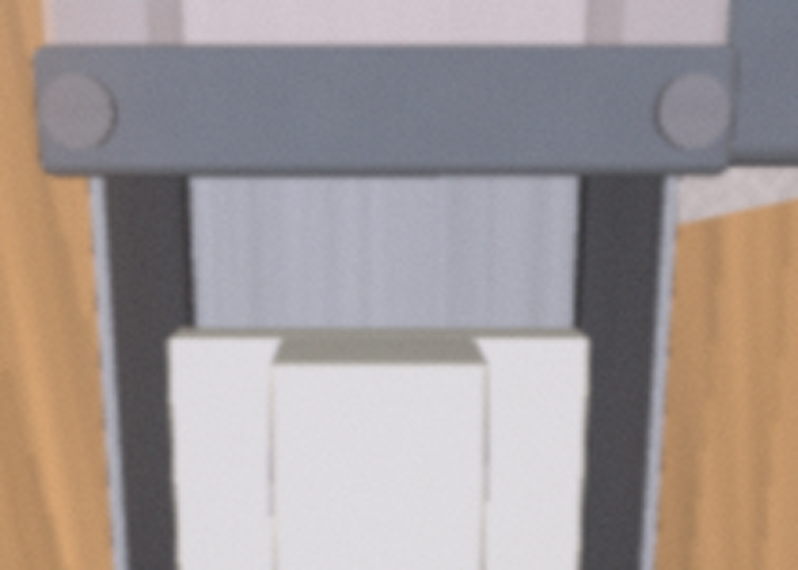

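```bash
python3 - <<'E'
from h import *
f=grab_frame('wrist')
P=lambda u,v,z: Ti(ray(f,u,v,z)).round(4)
print('bed',P(235,140,.03),P(336.3,140,.03),P(235.8,156,.03),P(335.6,156,.03))
print('rail out',P(212.8,140,.04),P(358.6,140,.04),P(213.7,156,.04),P(357.9,156,.04))
C=lambda x,y,z:P(185+(x+.5)/3.8-.5,80+(y+.5)/3.8-.5,z)
print('guard',C(37,168,.084),C(730,168,.084),C(50,42,.084))
b=.2898-.2063
print('plate rib',C(275,362,b+.03),C(487,362,b+.03),'base',C(168,335,b+.01),C(588,335,b+.01),'rearless')
to(*T(0,-.1),0.24,1.458)
E
```

```text
bed [-0.0366 -0.04  ] [ 0.0355 -0.04  ] [-0.0365 -0.0513] [ 0.0355 -0.0513]
rail out [-0.0503 -0.0392] [ 0.0492 -0.0392] [-0.0503 -0.0501] [ 0.0494 -0.05  ]
guard [-0.0505 -0.0271] [ 0.0487 -0.027 ] [-0.0474 -0.0101]
plate rib [-0.0146 -0.0497] [ 0.0121 -0.0497] base [-0.0313 -0.0496] [ 0.028  -0.0495] rearless
shift [0.17 0.1  5.01] turn 0.0 | now [ 0.6041 -0.0371  0.2901] yaw 1.458 tilt 0.01 t 5.15 F [ 0.7  0.5 -1.5] open 0.0282 q [-0.16  0.59  1.52  0.    1.03 -0.05]
```

Request:
{"fn": "drive_tool", "kwargs": {"rows": [[0.1,0.05,1,0],[0.2,0.1,2.5,0],[0.2,0.1,3.8,0],[0.2,0.1,4.6,0],[0.2,0.1,5.0,0],[0.2,0.1,5.2,0],[0.2,0.1,5.35,0],[0.2,0.1,5.35,0],[0.2,0.1,5.35,0]]}}

```text
t: 5.9
eef_pos: [0.6059, -0.0347, 0.2369]
eef_rot: [2.342, 2.093, 0.001]
force: [0.4, -0.5, -0.5]
opening: 0.0275
```

```bash
python3 - <<'E'
from h import *
f=grab_frame('scene');crop(f,210,150,130,120,5,'s6.png')
f=grab_frame('wrist');cv2.imwrite('pics/w5.png',f['image'][:,:,::-1])
to(*T(0,-.1),0.2363,1.458)
E
```

```text
shift [-0.08 -0.05  0.06] turn 0.001 | now [ 0.6059 -0.0347  0.2369] yaw 1.459 tilt 0.04 t 6.0 F [ 0.7  0.1 -0.8] open 0.028 q [-0.16  0.67  1.55 -0.    0.92 -0.04]
```

View pics/s6.png

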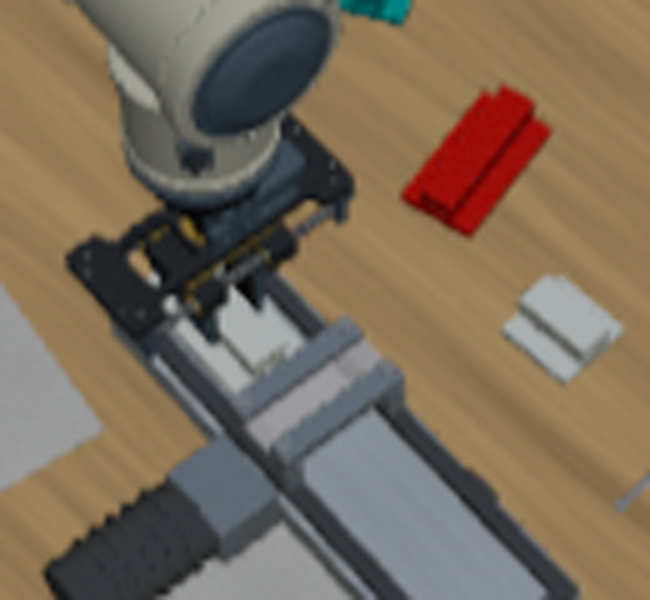

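View pics/w5.png

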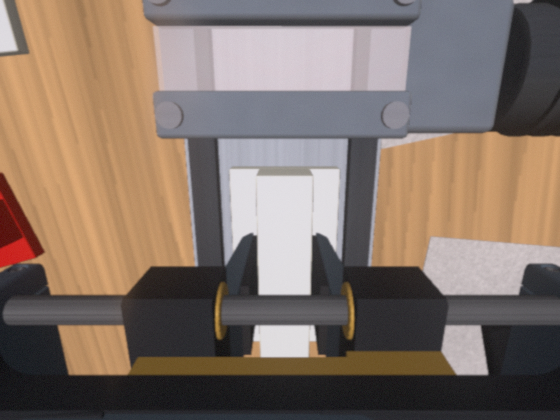

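Request:
{"fn": "drive_tool", "kwargs": {"rows": [[0,0,0.07,0],[0,0,0.07,0],[0,0,0.07,0],[0,0,0.07,0],[0,0,0.07,0]], "hand": 0.46}}

```text
t: 6.42
eef_pos: [0.6058, -0.0347, 0.2358]
eef_rot: [2.342, 2.094, 0.0]
force: [1.3, -0.3, -1.1]
opening: 0.0419
```

Request:
{"fn": "drive_tool", "kwargs": {"rows": [[0,0,-1,0],[0,0,-3,0],[0,0,-6,0],[0,0,-9,0],[0,0,-12,0],[0,0,-13,0],[0,0,-13,0],[0,0,-13,0]]}}

```text
t: 7.08
eef_pos: [0.6056, -0.0347, 0.3663]
eef_rot: [2.342, 2.093, 0.001]
force: [0.3, 1.1, -0.2]
opening: 0.042
```

```bash
python3 - <<'E'
from h import *
f=grab_frame('wrist');cv2.imwrite('pics/w6.png',f['image'][:,:,::-1])
to(.436,.350,.30,-.06);to(.436,.350,.30,-.06+np.pi)
crop(f,185,60,210,200,3,'w7.png')
E
```

```text
shift [ 36.33 -21.13   6.54] turn 1.519 | now [ 0.6054 -0.0346  0.3652] yaw 1.459 tilt 0.04 t 7.13 F [-0.6 -0.3 -0.1] open 0.0418 q [-0.16  0.51  1.44 -0.    1.19 -0.04]
shift [ 36.33 -21.13   6.54] turn -1.623 | now [ 0.6054 -0.0346  0.3652] yaw 1.459 tilt 0.04 t 7.13 F [-0.6 -0.3 -0.1] open 0.0418 q [-0.16  0.51  1.44 -0.    1.19 -0.04]
```

View pics/w7.png

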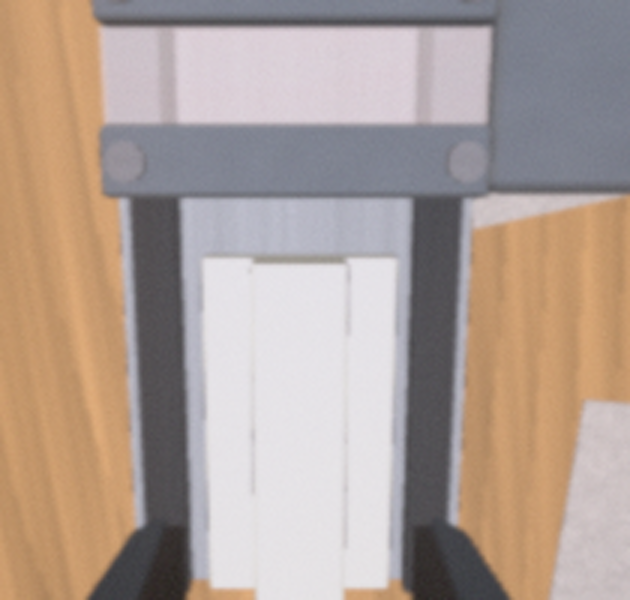

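Request:
{"fn": "drive_tool", "kwargs": {"rows": [[2.5,-1.5,0,0.1],[5.4,-3.1,0,0.22],[8.3,-4.8,0,0.34],[11.2,-6.5,0,0.46],[14.1,-8.2,0.5,0.58],[17,-9.9,1,0.7],[19.9,-11.6,1.5,0.82],[22.8,-13.3,2,0.94],[25.7,-15,2.5,1.06],[28.6,-16.7,3,1.18]], "hand": 0.6}}

```text
t: 7.97
eef_pos: [0.472, 0.2663, 0.3347]
eef_rot: [3.107, 0.464, -0.004]
force: [1.5, 0.4, -0.1]
opening: 0.055
```

```bash
python3 - <<'E'
from h import *
to(.436,.350,.30,-.06)
E
```

```text
shift [-0.99 -9.06  3.47] turn 0.356 | now [0.472  0.2663 0.3347] yaw 0.296 tilt 0.14 t 7.97 F [ 1.5  0.4 -0.1] open 0.055 q [ 0.4   0.46  1.63 -0.    1.05  1.68]
```

Request:
{"fn": "drive_tool", "kwargs": {"rows": [[-0.3,-2.9,1.1,0.11],[-0.7,-5.8,2.3,0.22],[-1,-8,3.4,0.32],[-1.1,-8.8,3.5,0.34],[-1.1,-8.8,3.5,0.34],[-1.1,-8.8,3.5,0.34],[-1.1,-8.8,3.5,0.34]]}}

```text
t: 8.55
eef_pos: [0.4368, 0.3452, 0.3009]
eef_rot: [3.14, -0.058, -0.001]
force: [-0.1, -0.7, 0.1]
opening: 0.0548
```

```bash
python3 - <<'E'
from h import *
f=grab_frame('wrist');cv2.imwrite('pics/w8.png',f['image'][:,:,::-1])
to(.436,.350,.223,-.06)
import pickle;pickle.dump(f,open('f8.pkl','wb'))
E
```

```text
shift [-0.11 -0.49  7.81] turn 0.022 | now [0.4369 0.3451 0.3011] yaw -0.038 tilt 0.02 t 8.6 F [1.  0.5 0.8] open 0.055 q [ 0.56  0.52  1.63 -0.    0.99  2.17]
```

View pics/w8.png

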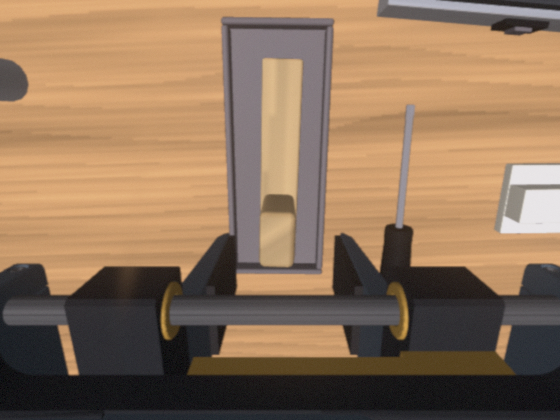

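```bash
python3 - <<'E'
from h import *
import pickle;f=pickle.load(open('f8.pkl','rb'))
crop(f,215,40,130,240,3.2,'w9.png')
m=f['image'].astype(int);hs=cv2.cvtColor(f['image'],cv2.COLOR_RGB2HSV)
E
```

```text
(no output)
```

View pics/w9.png

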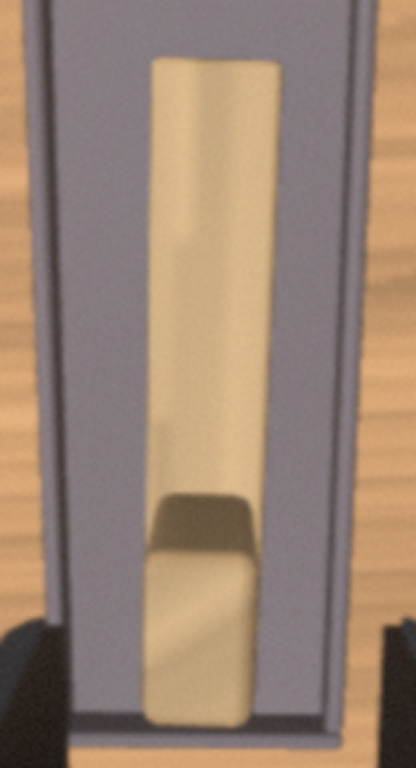

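```bash
python3 - <<'E'
from h import *
import pickle;f=pickle.load(open('f8.pkl','rb'))
P=lambda x,y,z: ray(f,215+(x+.5)/3.2-.5,40+(y+.5)/3.2-.5,z)[:2]
ang=lambda a,b:np.arctan2(*(b-a)[::-1]).round(3)
h=[P(*p,.076) for p in((145,548),(257,548),(251,726),(144,726))];print('handle',np.mean(h,0).round(4),[np.linalg.norm(h[i]-h[i-1]).round(4) for i in range(4)])
n1,n2=P(151,58,.021),P(281,62,.021);print('nose',((n1+n2)/2).round(4),np.linalg.norm(n1-n2))
l,r=P(148,480,.021),P(263,480,.021);print('ang',ang(l,n1),ang(r,n2),ang(np.mean(h,0),(n1+n2)/2))
R=lambda u,v,z:ray(f,u,v,z)[:2]
t=[R(222,20,.02),R(333,20,.02),R(322,272,.02)];print('tray',t,np.linalg.norm(t[0]-t[1]),np.linalg.norm(t[1]-t[2]),ang(t[2],t[1]),((t[0]+t[2])/2).round(4))
E
```

```text
handle [0.4364 0.3498] [np.float64(0.0395), np.float64(0.0226), np.float64(0.0395), np.float64(0.0227)]
nose [0.5543 0.3421] 0.02929121117374383
ang -0.063 -0.067 -0.065
tray [array([0.58065283, 0.38334188]), array([0.57786829, 0.30545365]), array([0.38255686, 0.31385444])] 0.07793798742230072 0.19549201669359012 -0.043 [0.4816 0.3486]
```

Request:
{"fn": "drive_tool", "kwargs": {"rows": [[0,-0.3,1.5,0.02],[-0.05,-0.47,3.5,0.027],[-0.05,-0.47,5.5,0.027],[-0.05,-0.47,7,0.027],[-0.05,-0.47,7.8,0.027],[-0.05,-0.47,7.8,0.027],[-0.05,-0.47,7.8,0.027],[-0.05,-0.47,7.8,0.027]]}}

```text
t: 9.27
eef_pos: [0.4367, 0.3506, 0.2242]
eef_rot: [-3.139, 0.102, -0.002]
force: [-0.4, 0.6, 0.3]
opening: 0.0547
```

Request:
{"fn": "drive_tool", "kwargs": {"rows": [[0,0,0,0],[0,0,0,0],[0,0,0,0],[0,0,0,0],[0,0,0,0],[0,0,0,0]], "hand": 0.15, "force": 35}}

```text
t: 9.77
eef_pos: [0.4363, 0.3506, 0.2234]
eef_rot: [-3.14, 0.102, -0.0]
force: [0.4, 0.5, 3.0]
opening: 0.024
```

```bash
python3 - <<'E'
from h import *
to(.436,.350,.223,-.065)
p=T(0,-.32);print(p);to(*p,.34,1.458)
E
```

```text
shift [-0.02  0.06  0.04] turn 0.0 | now [0.4363 0.3506 0.2234] yaw -0.065 tilt 0.01 t 9.77 F [0.4 0.5 3. ] open 0.024 q [ 0.57  0.64  1.68 -0.    0.82  2.21]
[ 0.58058167 -0.25406648]
shift [ 18.32  59.41 -11.66] turn -1.523 | now [0.4363 0.3506 0.2234] yaw -0.065 tilt 0.01 t 9.77 F [0.4 0.5 3. ] open 0.024 q [ 0.57  0.64  1.68 -0.    0.82  2.21]
```

Request:
{"fn": "drive_tool", "kwargs": {"rows": [[0,0,-1.5,0],[0,0,-4.5,0],[0,0,-8,0],[0,1,-11.5,0],[0.5,4,-12,-0.02],[2,7.8,-12,-0.1],[3,11.6,-12,-0.2],[4,15.4,-12,-0.32],[5,19.2,-12,-0.44],[6,23,-12,-0.56]]}}

```text
t: 10.6
eef_pos: [0.479, 0.128, 0.3433]
eef_rot: [3.06, 0.713, -0.0]
force: [1.1, 0.2, -1.4]
opening: 0.0239
```

```bash
python3 - <<'E'
from h import *
p=T(0,-.32);to(*p,.34,1.458)
f=grab_frame('scene')
for n,u,v,z in(('tube',405,327,0),('foot',212,135,0),('foot2',155,145,0),('tape',236,140,0)):print(n,ray(f,u,v,z).round(3))
cv2.imwrite('pics/s7.png',f['image'][:,:,::-1])
E
```

```text
shift [-7.77 38.77  0.33] turn -1.0 | now [0.479  0.128  0.3433] yaw 0.458 tilt 0.0 t 10.6 F [ 1.1  0.2 -1.4] open 0.0239 q [ 0.14  0.39  1.73 -0.    1.01  1.25]
tube [0.556 0.565 0.   ]
foot [ 0.458 -0.42   0.   ]
foot2 [ 0.64  -0.541  0.   ]
tape [ 0.412 -0.335  0.   ]
```

View pics/s7.png

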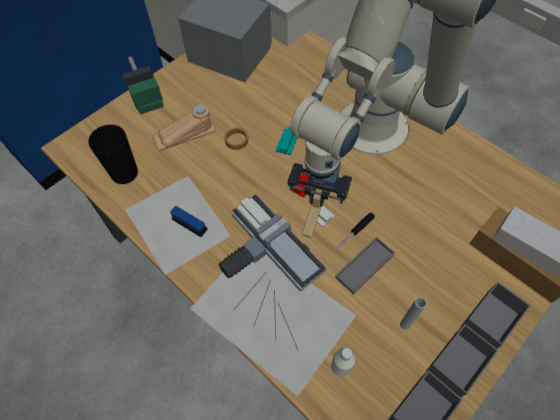

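Request:
{"fn": "drive_tool", "kwargs": {"rows": [[-0.9,3.7,0,-0.1],[-1.8,7.4,0,-0.2],[-2.7,11.1,0,-0.3],[-3.6,14.8,0,-0.4],[-4.5,18.5,0,-0.5],[-5.4,22.2,0,-0.6],[-6.3,25.9,0,-0.7],[-7.2,29.6,0,-0.8],[-8.1,33.3,0,-0.9],[-8.9,37.4,0,-0.963]]}}

```text
t: 11.48
eef_pos: [0.5621, -0.247, 0.3431]
eef_rot: [-2.381, -2.048, 0.0]
force: [1.8, 0.8, -1.4]
opening: 0.0235
```

Request:
{"fn": "drive_tool", "kwargs": {"rows": [[0,0,0,0],[0,0,0,0],[0,0,0,0],[0,0,0,0]]}}

```text
t: 11.82
eef_pos: [0.5622, -0.2445, 0.3431]
eef_rot: [-2.386, -2.042, 0.0]
force: [0.6, -0.1, -1.5]
opening: 0.0237
```

```bash
python3 - <<'E'
from h import *
p=T(-.0005,-.32);to(*p,.2234+.027,1.458)
f=grab_frame('wrist');cv2.imwrite('pics/w10.png',f['image'][:,:,::-1])
import pickle;pickle.dump(f,open('f10.pkl','wb'))
E
```

```text
shift [-0.67  1.93  9.27] turn -0.043 | now [ 0.5622 -0.2445  0.3431] yaw 1.415 tilt 0.06 t 11.82 F [ 0.6 -0.1 -1.5] open 0.0237 q [-0.51  0.54  1.45  0.    1.15 -0.35]
```

View pics/w10.png

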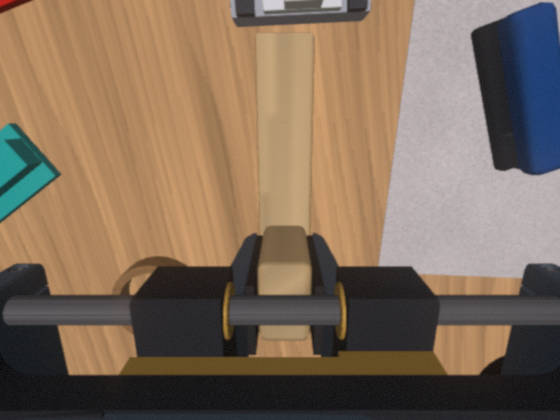

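```bash
python3 - <<'E'
from h import *
import pickle;f=pickle.load(open('f10.pkl','rb'))
o=get_obs();R=Ro.from_rotvec(o['eef_rot']).as_matrix()
for u,v in((257,33),(313,33),(259,180),(311,180)):
    X=ray(f,u,v,.1407);print((R.T@(X-o['eef_pos'])*1000).round(1),Ti(X).round(4))
E
```

```text
[118.3 -14.  202.6] [-0.0284 -0.1934]
[118.3  13.8 202.5] [-0.0007 -0.1946]
[ 44.3 -14.6 202.5] [-0.0321 -0.2674]
[ 44.3  14.5 202.5] [-0.0031 -0.2686]
```

Request:
{"fn": "drive_tool", "kwargs": {"rows": [[-0.3,0.8,0.5,-0.02],[-0.7,1.9,1.5,-0.043],[-0.7,1.9,3.5,-0.043],[-0.7,1.9,5.5,-0.043],[-0.7,1.9,7.5,-0.043],[-0.7,1.9,8.7,-0.043],[-0.7,1.9,9.2,-0.043],[-0.7,1.9,9.25,-0.043],[-0.7,1.9,9.25,-0.043]]}}

```text
t: 12.62
eef_pos: [0.5805, -0.2553, 0.2512]
eef_rot: [2.342, 2.093, 0.0]
force: [-0.4, 0.1, -1.0]
opening: 0.0237
```

```bash
python3 - <<'E'
from h import *
f=grab_frame('wrist');cv2.imwrite('pics/w11.png',f['image'][:,:,::-1])
f=grab_frame('scene');crop(f,180,120,160,120,5,'s8.png')
f=grab_frame('side');crop(f,240,150,200,150,4,'d8.png')
p=T(-.0005,-.27);to(*p,.2504,1.458)
print(Ti(get_obs()['eef_pos']))
E
```

```text
shift [ 5.14 -0.05  0.14] turn 0.0 | now [ 0.5805 -0.2555  0.2518] yaw 1.458 tilt 0.1 t 12.77 F [ 0.4 -0.5 -1.1] open 0.0239 q [-0.51  0.68  1.47  0.    0.99 -0.4 ]
[ 5.96681629e-05 -3.21391768e-01]
```

View pics/w11.png

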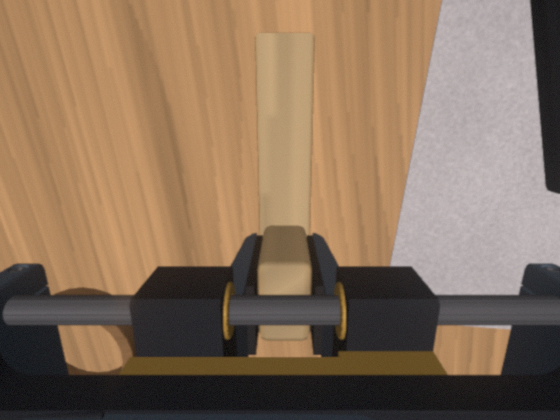

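View pics/d8.png

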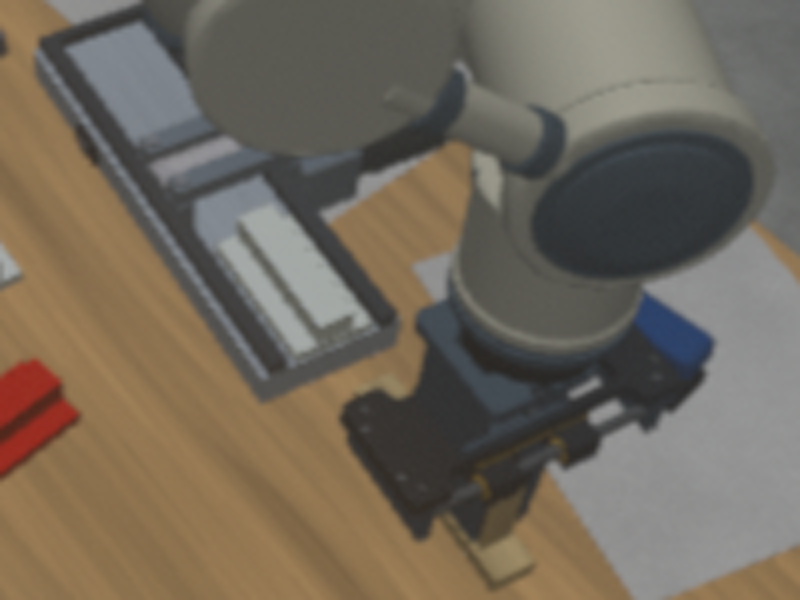

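Request:
{"fn": "drive_tool", "kwargs": {"rows": [[0.5,-0.05,0.05,0],[1.5,-0.05,0.05,0],[2.5,-0.05,0.05,0],[3.4,-0.05,0.05,0],[4.2,-0.05,0.05,0],[5,-0.05,0.05,0],[6,-0.05,0.05,0],[7,-0.05,0.05,0],[8,-0.05,0.05,0],[9,-0.05,0.05,0]]}}

```text
t: 13.6
eef_pos: [0.5899, -0.1648, 0.2502]
eef_rot: [2.343, 2.093, 0.0]
force: [-0.4, -1.0, -0.4]
opening: 0.024
```

```bash
python3 - <<'E'
from h import *
f=grab_frame('wrist');cv2.imwrite('pics/w12.png',f['image'][:,:,::-1])
p=T(-.0005,-.069);to(*p,.2504,1.458)
print(Ti(get_obs()['eef_pos']))
E
```

```text
shift [ 1.597e+01  7.000e-02 -1.000e-02] turn 0.001 | now [ 0.5899 -0.1632  0.2502] yaw 1.459 tilt 0.05 t 13.65 F [-0.3  2.3 -1.8] open 0.0238 q [-0.37  0.65  1.53  0.    0.96 -0.26]
[-0.00099049 -0.22867074]
```

View pics/w12.png

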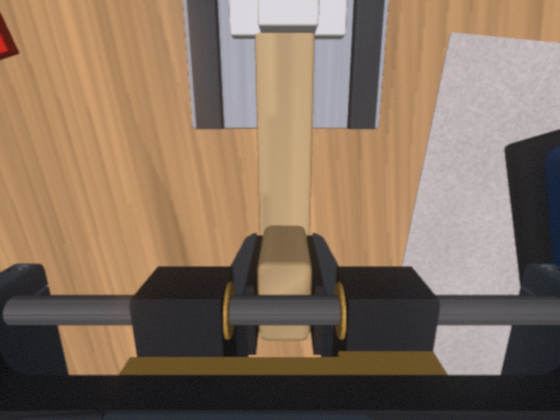

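Request:
{"fn": "drive_tool", "kwargs": {"rows": [[0.7,0,0,0],[1.5,0,0,0],[2.3,0,0,0],[3.1,0,0,0],[3.9,0,0,0],[4.7,0,0,0],[5.5,0.05,0,0],[6.3,0.05,0,0],[7.1,0.05,0,0],[7.9,0.05,0,0]]}}

```text
t: 14.48
eef_pos: [0.5992, -0.0866, 0.2502]
eef_rot: [-2.343, -2.093, 0.0]
force: [-0.9, -1.7, -1.6]
opening: 0.0239
```

```bash
python3 - <<'E'
from h import *
f=grab_frame('wrist');cv2.imwrite('pics/w13.png',f['image'][:,:,::-1])
p=T(-.0005,-.069);to(*p,.2504,1.458)
print(Ti(get_obs()['eef_pos']))
E
```

```text
shift [ 8.13  0.   -0.02] turn 0.001 | now [ 0.5992 -0.0854  0.2502] yaw 1.459 tilt 0.03 t 14.53 F [-0.1  1.6 -0.8] open 0.0238 q [-0.24  0.65  1.55  0.    0.95 -0.13]
[-0.00044534 -0.15027146]
```

View pics/w13.png

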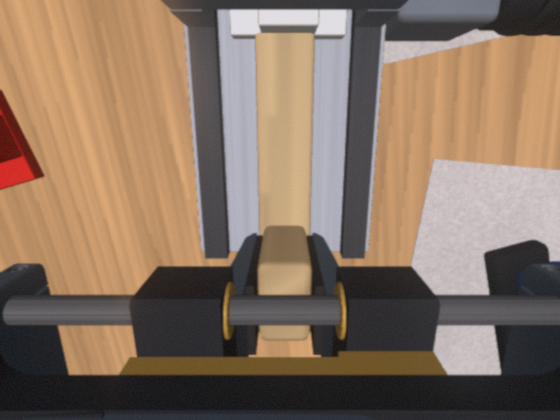

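Request:
{"fn": "drive_tool", "kwargs": {"rows": [[0.8,0,0,0],[1.7,0,0,0],[2.6,0,0,0],[3.5,0,0,0],[4.4,0,0,0],[5.2,0,0,0],[6,0,0,0],[6.6,0,0,0],[7.1,0,0,0],[7.4,0,0,0]]}}

```text
t: 15.37
eef_pos: [0.6075, -0.0132, 0.2502]
eef_rot: [-2.342, -2.093, -0.0]
force: [0.1, -1.4, -1.5]
opening: 0.0236
```

Request:
{"fn": "drive_tool", "kwargs": {"rows": [[0.3,0,0,0],[0.5,0,0,0],[0.7,0,0,0],[0.8,0,0,0],[0.8,0,0,0],[0.8,0,0,0]]}}

```text
t: 15.87
eef_pos: [0.6083, -0.006, 0.2502]
eef_rot: [2.343, 2.093, 0.0]
force: [0.2, 0.1, -1.6]
opening: 0.0237
```

```bash
python3 - <<'E'
from h import *
f=grab_frame('scene');crop(f,220,170,130,130,5,'s9.png')
p=T(-.0005,-.31);to(*p,.2504,1.458)
print(Ti(get_obs()['eef_pos']))
E
```

```text
shift [-2.396e+01 -2.000e-02 -2.000e-02] turn 0.0 | now [ 0.6083 -0.006   0.2502] yaw 1.458 tilt 0.0 t 15.92 F [ 0.1 -0.1 -1.9] open 0.0236 q [-0.11  0.65  1.54  0.    0.95  0.  ]
[-0.00035757 -0.07038229]
```

View pics/s9.png

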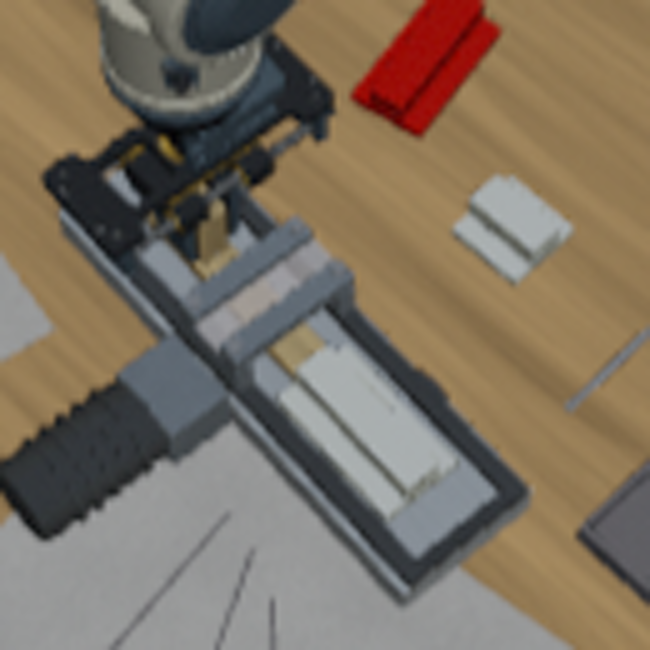

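```bash
python3 - <<'E'
from h import *
f=grab_frame('scene')
P=lambda x,y,z: Ti(ray(f,220+(x+.5)/5-.5,170+(y+.5)/5-.5,z)).round(4)
print(P(388,518,.04),P(462,463,.04),'rib',P(300,362,.06),P(405,490,.06),P(448,455,.06))
E
```

```text
[0.0313 0.1591] [-0.0295  0.1608] rib [0.0101 0.047 ] [0.0167 0.1578] [-0.0196  0.1571]
```

Request:
{"fn": "drive_tool", "kwargs": {"rows": [[-0.8,0,0,0],[-2.5,0,0,0],[-5,0,0,0],[-8,0,0,0],[-11,0,0,0],[-14,0,0,0],[-17,0,0,0],[-20,0,0,0],[-22.5,0,0,0],[-24,0,-1,0]]}}

```text
t: 16.8
eef_pos: [0.5801, -0.2475, 0.2589]
eef_rot: [-2.343, -2.09, 0.002]
force: [-0.6, 0.5, -2.1]
opening: 0.0239
```

```bash
python3 - <<'E'
from h import *
to(.4363,.3506,.34,-.065)
print(Ti(get_obs()['eef_pos']))
E
```

```text
shift [ 57.78 -21.12  -8.05] turn 1.522 | now [ 0.5801 -0.2475  0.2589] yaw 1.457 tilt 0.11 t 16.8 F [-0.6  0.5 -2.1] open 0.0239 q [-0.5   0.66  1.48 -0.    1.01 -0.38]
[-0.00119092 -0.31348054]
```

Request:
{"fn": "drive_tool", "kwargs": {"rows": [[0,0,-2.5,0],[0,0,-5.5,0],[1,-0.5,-8.5,0.02],[4.5,-1.7,-9,0.1],[8.4,-3.1,-9,0.2],[12.2,-4.5,-9,0.3],[16,-5.9,-9,0.4],[19.8,-7.3,-9,0.5],[23.6,-8.7,-9,0.6],[27.4,-10.1,-9,0.7]]}}

```text
t: 17.63
eef_pos: [0.5109, 0.0403, 0.3504]
eef_rot: [2.921, 1.155, 0.0]
force: [1.3, 0.9, 0.3]
opening: 0.0239
```

Request:
{"fn": "drive_tool", "kwargs": {"rows": [[0,0,0,0],[0,0,0,0],[0,0,0,0]]}}

```text
t: 17.88
eef_pos: [0.5119, 0.0389, 0.3504]
eef_rot: [2.917, 1.165, 0.0]
force: [0.2, -0.7, -0.8]
opening: 0.0242
```

```bash
python3 - <<'E'
from h import *
to(.4363,.3506,.30,-.065)
E
```

```text
shift [ 16.   -27.8    5.02] turn 0.825 | now [0.5119 0.0389 0.3504] yaw 0.76 tilt 0.03 t 17.88 F [ 0.2 -0.7 -0.8] open 0.0242 q [-0.04  0.4   1.69 -0.    1.05  0.77]
```

Request:
{"fn": "drive_tool", "kwargs": {"rows": [[1.2,-2.2,0,0.08],[3,-5.2,0,0.17],[5,-8.7,0,0.27],[7,-12.2,0,0.37],[9,-15.6,0,0.47],[11,-19,0,0.57],[13,-22.6,0.5,0.67],[14.8,-25.7,1.5,0.76],[16,-27.8,3,0.825],[16,-27.8,4,0.825]]}}

```text
t: 18.72
eef_pos: [0.4367, 0.3538, 0.3092]
eef_rot: [-3.139, 0.108, -0.001]
force: [-0.9, -1.3, -2.0]
opening: 0.0242
```

Request:
{"fn": "drive_tool", "kwargs": {"rows": [[0,0,0,0],[0,0,0,0],[0,0,0,0],[0,0,0,0]]}}

```text
t: 19.05
eef_pos: [0.4377, 0.35, 0.311]
eef_rot: [-3.139, 0.107, -0.001]
force: [-0.4, 0.2, -0.9]
opening: 0.024
```

```bash
python3 - <<'E'
from h import *
f=grab_frame('wrist');cv2.imwrite('pics/w14.png',f['image'][:,:,::-1])
to(.4363,.3500,.2234,-.063)
E
```

```text
shift [-0.13  0.03  8.76] turn -0.005 | now [0.4375 0.3501 0.311 ] yaw -0.068 tilt 0.06 t 19.1 F [ 0.3 -0.  -1. ] open 0.0237 q [ 0.57  0.51  1.61 -0.    1.01  2.21]
```

View pics/w14.png

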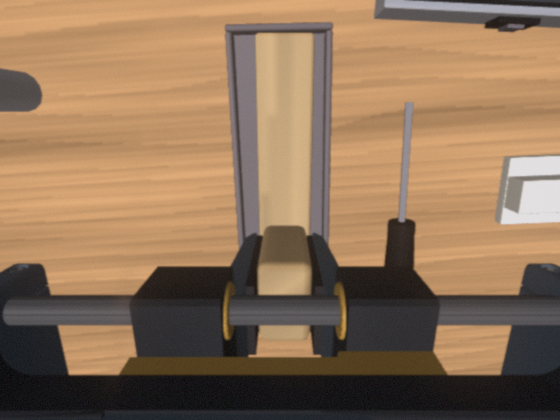

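Request:
{"fn": "drive_tool", "kwargs": {"rows": [[0.1,0,1,0],[0.2,0,3,0],[0.2,0,5,0],[0.2,0,6.8,0],[0.2,0,7.9,0],[0.2,0,8.4,0],[0.2,0,8.6,0],[0.2,0,8.7,0],[0.2,0,8.75,0],[0.2,0,8.75,0]]}}

```text
t: 19.93
eef_pos: [0.4389, 0.3511, 0.2234]
eef_rot: [-3.139, 0.105, -0.001]
force: [-0.3, 0.4, -1.6]
opening: 0.0236
```

Request:
{"fn": "drive_tool", "kwargs": {"rows": [[0,0,0,0],[0,0,0,0],[0,0,0,0]]}}

```text
t: 20.18
eef_pos: [0.439, 0.3511, 0.2234]
eef_rot: [-3.139, 0.105, -0.002]
force: [-0.1, -0.7, 7.3]
opening: 0.0239
```

```bash
python3 - <<'E'
from h import *
to(.4363,.3500,.2234,-.063)
E
```

```text
shift [-0.26  0.13 -0.01] turn -0.004 | now [0.439  0.3511 0.2234] yaw -0.067 tilt 0.07 t 20.18 F [-0.1 -0.7  7.3] open 0.0239 q [ 0.57  0.64  1.68 -0.    0.82  2.21]
```

Contact with the tray floor (7 N up). Release and lift.

Request:
{"fn": "drive_tool", "kwargs": {"rows": [[0,0,0,0],[0,0,0,0],[0,0,0,0],[0,0,0,0],[0,0,0,0]], "hand": 0.55}}

```text
t: 20.6
eef_pos: [0.4387, 0.351, 0.2227]
eef_rot: [3.14, -0.105, -0.0]
force: [-0.4, 0.3, 0.2]
opening: 0.05
```

Request:
{"fn": "drive_tool", "kwargs": {"rows": [[0,0,-1,0],[0,0,-3,0],[0,0,-6,0],[0,0,-9,0],[0,0,-12,0],[0,0,-14,0],[0,0,-14,0],[0,0,-14,0]]}}

```text
t: 21.27
eef_pos: [0.4388, 0.351, 0.3644]
eef_rot: [-3.138, 0.105, -0.004]
force: [-0.3, -0.1, -1.2]
opening: 0.0504
```

```bash
python3 - <<'E'
from h import *
f=grab_frame('wrist');cv2.imwrite('pics/w15.png',f['image'][:,:,::-1])
f=grab_frame('side');cv2.imwrite('pics/d15.png',f['image'][:,:,::-1])
f=grab_frame('scene');cv2.imwrite('pics/s15.png',f['image'][:,:,::-1])
to(.4363,.3500,.2234,-.063)
E
```

```text
shift [-0.19  0.07 13.86] turn -0.004 | now [0.4384 0.3507 0.362 ] yaw -0.067 tilt 0.09 t 21.42 F [-0.1  0.3  0.1] open 0.05 q [0.57 0.45 1.56 0.   1.13 2.21]
```

View pics/w15.png

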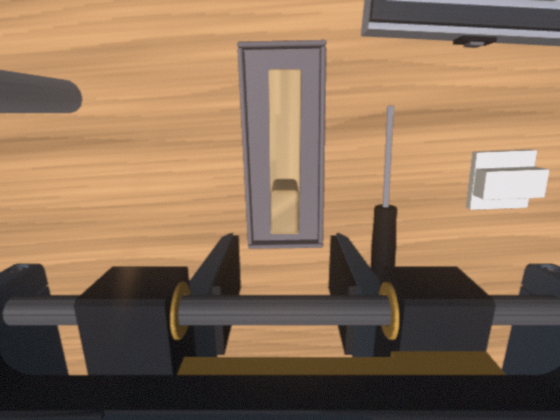

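View pics/d15.png

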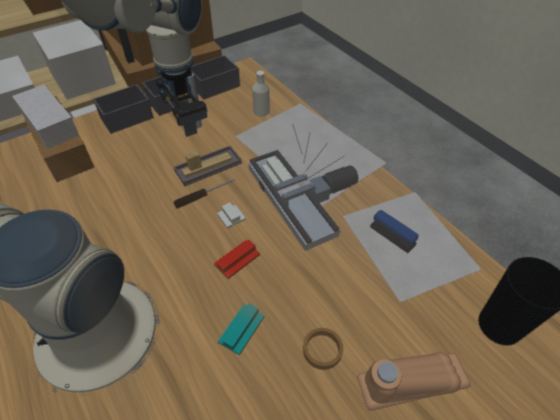

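View pics/s15.png

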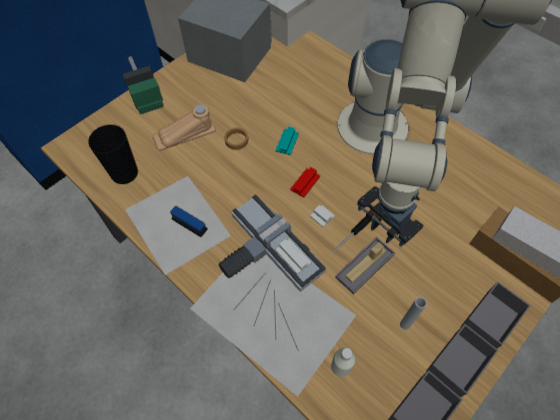

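```bash
python3 -c "
from cell import *
print(finish_job())"
```

```text
the job is handed in; nothing more can be done
None
```

The job is done and handed in, at about 21 s on the robot's clock; `finish_job` reports no verdict.

**What I did**
- **Plate:** I gripped the long white plate by its rib and laid it on the infeed bed, about 103 mm before the guard's middle. I let go and checked in the wrist camera that it lay centred between the rails.
- **Feed:** I took the push stick by its handle and pushed the plate under the guard with the stick's nose alone. The fingers never touched the plate after the release.
- **Stick:** I drew the stick back out and set it down in its tray. The wrist force showed about 7 N at floor contact; then I let go and lifted clear.

**Last checks**
- **Plate on the outfeed bed:** its centre measured about 104 mm past the guard's middle (85 to 140 allowed), within about 2 mm of the axis, rib up. I measured this before drawing the stick back. The final pictures show it unmoved, but I did not measure it again.
- **Stick in the tray:** it looks flat within the walls, handle up. By the hand's position at release, its grip is about 44 mm from the tray's centre lengthwise and within a few millimetres across.
- **Other things:** the offcut, screwdriver, tape, foot, tube and stapler look unmoved, and the gripper is clear of everything. I judged this by eye, not by measurement.

Nothing failed. The camera views agreed with each other to about 3 to 4 mm.

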